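# Strip a stuck cup off its nest and stand it on the draining grid

### The job

Two steel cups were left nested mouth down, and the brimmed inner one is stuck inside the tall outer one. Bring the nest into the U-shaped notch of the stripper plate so that the inner cup's brim lies under the plate, pull the tall cup up off it, leaving the brimmed cup behind in the notch, standing flat on the table; then set the tall cup down gently, still mouth down, wholly on the draining grid on top of the jack and clear of its edges. Leave everything else where it is.

Things in the scene. Friction and masses are not known exactly. Their poses are not given: they have to be found in the camera images.
- tall_mid (a point): outer cup: plain round steel tumbler, mouth down, 60 mm outside diameter, 76 mm tall, wall 3 mm, about 160 g. This point is on its axis half-way up (38 mm above its rim, 38 mm below its closed top); z up along the cup. It may be gripped from above across any diameter. While nested its rim is 10 mm above the inner cup's underside, so this point starts 48 mm above the table.
- brim (a point): inner cup: steel, mouth down, 46 mm diameter, 81 mm tall, with a flat round brim 92 mm across and 5 mm thick at its bottom, about 100 g. This point is the brim's centre, 2.5 mm above its underside; z up along the cup. Nested, only the brim shows below the outer cup.
- small: the same inner cup as a body, origin at the centre of its underside. Five sprung rubber studs 50 mm up jam it in the outer cup with a few newtons, more than its weight: lift or slide the outer cup and it comes along, unless its brim is held down; then the outer cup lets go after about 40 mm of lift and is clear of it after about 75 mm.
- notch (a point): where the nest's axis belongs: a point on the table in the notch, 36 mm from its closed end. x axis (level) points from the open mouth to the closed end; the prongs reach 55 mm from here towards -x. Put the nest down at least 110 mm from here on the -x side and slide it in along +x: the brim passes beneath the plate, the tall cup between the prongs.
- stripper: stripper plate, fixed to the table: aluminium, 130 x 150 mm, 5 mm thick, on four short legs, its underside 12 mm and its top 17 mm above the table, with a U-shaped notch 72 mm wide cut in from one edge. Legs 12 mm thick, 66 mm to either side of the notch's middle line. Origin and axes as notch.
- grid (a point): centre of the top face of the moulded draining grid, 200 mm (its x) by 180 mm (its y), flat, fixed on a blue scissor jack, its top 80 mm above the table. A small cork stopper stands on it near x = +73 mm, y = -60 mm.
- stopper: small tapered cork stopper, 25 mm wide and 24 mm tall, standing on the draining grid near one corner; leave it alone. Origin: centre of its underside
- nut: brass ring nut, 26 mm wide, 9 mm tall, lying on the closed end of the stripper plate; leave it alone. Origin: centre of its underside
- pitcher: steel measuring jug with a side handle, 88 mm wide, 110 mm tall, far side of the table; leave it alone. Origin: centre of its underside
- bottle: brown glass bottle with a black cap, 60 mm wide, 150 mm tall, far side of the table; leave it alone. Origin: centre of its underside
- thermometer: glass thermometer lying on the table near the robot, 185 mm long, 12 mm thick, its x axis along it; leave it alone. Origin: on the table under its middle
- jar: small glass jar with a metal lid, 54 mm wide, 60 mm tall, near the robot; leave it alone. Origin: centre of its underside
- tall: the same outer cup as a body; origin at the centre of its rim, 38 mm below its half-way point
Mind the look-alikes: they are no part of the job. What is shaped like the small but orange or yellow is not meant.

How it is judged (in metres and radians):
On the way, in this order (a step that is already met when the one before it is completed fails the run):
1. the nest stands in the notch with the brim under the plate, the cups still nested (horizontal distance between brim and notch below 0.015 m and height (world z) of brim below 0.013 m and angle between brim's own z axis and vertical below 0.12 rad and z of tall_mid in the frame of brim below 0.066 m), for 0.1 s.
2. the tall cup is off the brimmed cup, which stays behind in the notch (horizontal distance between brim and notch below 0.015 m and height (world z) of brim below 0.013 m and angle between brim's own z axis and vertical below 0.12 rad and height (world z) of tall_mid above 0.108 m), for 0.1 s.
At the end, for the whole second after the job is handed in: the tall cup stands released and at rest, mouth down (within 0.08 rad), wholly on the draining grid (its axis within 72 mm of the grid's centre along the grid's x and 62 mm along y); the brimmed cup stands flat on the table (within 0.12 rad) under the plate, its axis within 15 mm of the notch point (horizontal distance between brim and notch below 0.015 m and height (world z) of brim below 0.013 m and angle between brim's own z axis and vertical below 0.12 rad and x of tall_mid in the frame of grid between -0.072 and 0.072 m and y of tall_mid in the frame of grid between -0.062 and 0.062 m and z of tall_mid in the frame of grid between 0.034 and 0.042 m and angle between tall_mid's own z axis and vertical below 0.08 rad and linear speed of tall below 0.02 m/s); the robot touches nothing.
It fails at once if the tall cup is dropped (falls freely by more than about 15 mm) (linear speed of tall above 0.55 m/s and contact force between the fingers and tall below 0.1 N).
It fails at once if another thing is moved by more than 30 mm (distance of any of stopper, nut, pitcher, bottle, thermometer, jar from where it was at the start of the episode above 0.03 m).
It also fails if it takes over 53 s, if anything falls off the work surface, if the arm or the gripper's body presses on something with over 40 N, if the wrist force passes 120 N, or if a joint passes its speed limit or range.

### The arm

A 6-joint arm with a two-finger parallel gripper is mounted at the origin on the work surface. World frame = base frame: x ahead of the robot, y to its left, z up, the work surface at z = 0. Lengths are in mm, angles in rad, forces in N, time in s.
With the tool pointing down it reaches from about 300 to 775 mm from the base axis. Payload 14.6 kg.
Tool frame: the origin (TCP) lies at the very end of the fingers, on their centre line; the grasp point (between the pads) lies 19 mm behind it; z points along the fingers, y is the line along which they close (so a half turn about z gives the same grasp; the last joint's range is limited). The gripper opens to 94 mm and grips with 3 to 60 N. Pads are 16 mm wide; open, the fingers measure 119 mm over their backs; the gripper's body (75 mm by 177 mm) begins 78 mm behind the grasp point.
Start: joints at [-1.168, 0.3, 1.521, -0, 1.321, -0.067], TCP at [248.981, -490.406, 205.446] pointing down, gripper open.
Joint ranges: [-3.03, 3.03], [-0.79, 2.21], [0.23, 2.52], [-1.04, 4.18], [0, 3.07], [-2.55, 2.55]. Speed limits (rad/s): [2.22, 2.22, 2.57, 3.14, 3.14, 3.14].

### API

Orientations are given as [roll, pitch, yaw] about the fixed x, y, z axes, in that order (R = Rz(yaw) Ry(pitch) Rx(roll)).
In Python, from cell import manip gives the robot as it stands.
- The arm moves only by the tool servo_tool, never from a script. Its argument "motion" is a list that holds one entry, the list of rows, each a list of 7 numbers: the shift along the world's x, y, z as a fraction of full scale, then the turn, a rotation vector about the world's x, y, z as a fraction of full scale, then the closure, from 0 (fully open) to 1 (shut). In form: [[[x, y, z, rx, ry, rz, gripper], ...]]. A call has 1 to 10 rows; each row is the pose to reach, as a shift and turn from the pose commanded when the call began, turning the shorter way round; what a row does not reach only later rows make up. Full scale, the value 1, is 0.5 m for a shift and pi rad for a turn. A row lasts 1/10 s, in which the tool goes at most 50 mm and 8.59 degrees, less where a joint would pass 70% of its speed; a pose out of reach is approached as far as the arm can. A call with a number of a shift or a turn outside -1 to 1 is refused whole. A call with a gripper value outside its range is refused whole. The fingers move at their own pace and stop on an object; "newtons" is the grip in N (left out, the last holds). Time passes only in rows, so rows that repeat a pose let the fingers close. It gives the time, the measured TCP pose, the force, the opening and the grip force at its end, in the units of the state.
- manip.read_state(): the state, without advancing time (a new reading comes with each control period).
- manip.camera(name): name is "scene" or "top"; returns a dict with "frame" (384x512x3 uint8, red, green, blue), "range_z" (384x512 float32, mm along the optical axis (not along the pixel's ray), 0 where there is no reading), "vfov" (degrees; the focal length in pixels is half the picture's height over the tangent of half this angle, whatever the lens; pixels are square), "cx", "cy" (the principal point, pixels), "cam_to_world" (4x4, takes a point from camera to world coordinates). Camera axes: x right, y down, z forward; pixel columns grow to the right and rows downward; lengths in mm; the calibration is good to about 2 mm. A picture is of the moment at which its call begins.
- manip.sign_off(): hands the job in; it is judged then, once.
The state is a dict: "clock": time; "joints": joint angles; "qd": joint speeds; "effort": joint torques, N m; "eef_pos": TCP position; "eef_rot": TCP orientation; "wrist_force": force on the tool from outside, world axes, zero at the start; "moment": the same for the moment, N m; "finger_gap": finger opening in mm; "finger_force": force on a finger pad.
Only numpy, scipy, OpenCV 4.12 (cv2) and the standard library are available. Lean on these libraries where they do the work, as an engineer would, in place of code of your own. Each camera call takes 0.05 s, during which the arm holds its last target. There are 200 camera calls.

## Working session

There is one attempt and no reset: what is moved stays moved. The work goes in short steps, Python scripts to look and compute and a tool call to move; the robot and the scene stay as the last step left them, time stands still between calls to the robot, and variables do not carry over. Pictures are saved under pics/ and viewed, at most 10 in all, crops included, and the job is handed in when it is done.

Besides the shell and the picture viewer there is one more tool, called after "Emit:" by a JSON object that holds its "fn" and its "kwargs", one argument or row to a line. servo_tool: Moves the arm, as the interface text tells. Its arguments: {"type":"object","properties":{"motion":{"type":"array"},"newtons":{"type":"number"}},"required":["motion"]}

```bash
ls; mkdir -p pics; cat > h.py <<'E'
import numpy as np, cv2
from cell import manip
def cam(n):
    c=manip.camera(n); c['f']=c['frame'].shape[0]/2/np.tan(np.radians(c['vfov']/2)); return c
def cloud(c):
    z=c['range_z']; h,w=z.shape; u,v=np.meshgrid(np.arange(w),np.arange(h))
    p=np.stack([(u-c['cx'])/c['f']*z,(v-c['cy'])/c['f']*z,z,np.ones_like(z)],-1)
    T=np.array(c['cam_to_world']); P=(p@T.T)[...,:3]; P[z==0]=np.nan; return P
def ray(c,u,v,h):
    T=np.array(c['cam_to_world']); d=T[:3,:3]@np.array([(u-c['cx'])/c['f'],(v-c['cy'])/c['f'],1]); o=T[:3,3]
    return o+d*(h-o[2])/d[2]
def save(c,n): cv2.imwrite('pics/'+n,c['frame'][...,::-1])
E
python3 - <<'E'
from h import *
for n in('top','scene'):
    c=cam(n); save(c,n+'0.png'); print(n,np.round(c['cam_to_world'],3).tolist(),c['f'],c['cx'],c['cy'])
    np.savez('pics/'+n,**{k:c[k] for k in c})
print(manip.read_state())
E
```

```text
pics
top [[0.01, -0.996, 0.09, 477.519], [-1.0, -0.011, -0.007, -28.557], [0.008, -0.09, -0.996, 1174.274], [0.0, 0.0, 0.0, 1.0]] 371.55879831795136 259.03882183950935 195.53868264919345
scene [[0.329, 0.601, -0.729, 1152.303], [0.944, -0.192, 0.267, -269.133], [0.021, -0.776, -0.631, 597.847], [0.0, 0.0, 0.0, 1.0]] 355.55096750711925 259.32804505217246 183.28688565673932
{'clock': 0.1, 'joints': array([-1.16760953e+00,  3.00420312e-01,  1.52151087e+00, -4.52792275e-07,
        1.32068639e+00, -6.65794493e-02]), 'qd': array([-3.24611218e-04, -1.74072737e-03, -3.44275254e-03, -7.92909012e-04,
       -7.92034022e-05, -9.93399081e-04]), 'effort': array([ 1.39057465e-03, -5.32643580e+01, -3.53282261e+01,  7.09800376e-02,
        2.35068554e-02, -6.60486262e-05]), 'eef_pos': array([ 248.89007704, -490.20579026,  204.94388727]), 'eef_rot': array([-3.14056998e+00, -6.77500266e-05,  4.69766327e-01]), 'wrist_force': array([ 0.21202072, -0.92014194,  0.53790666]), 'moment': array([-0.04136127,  0.0344719 ,  0.04827768]), 'finger_force': 0.0, 'finger_gap': 93.63613394619657}
```

View pics/top0.png

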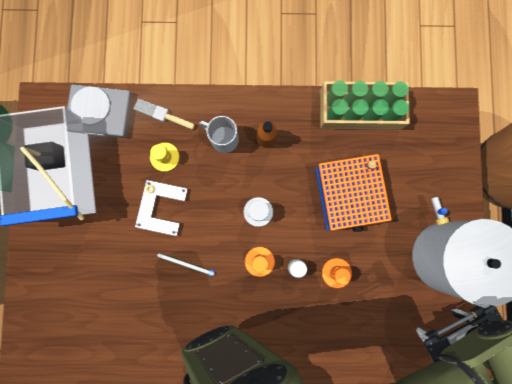

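View pics/scene0.png

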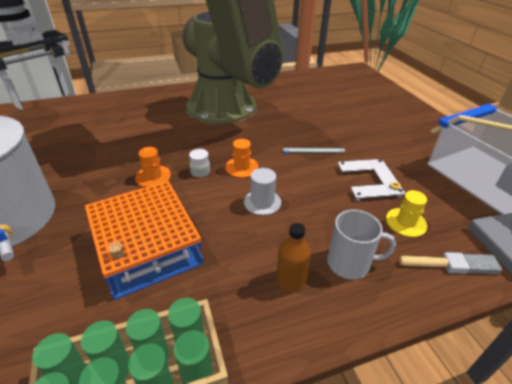

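The top view shows the grey nest at (258,212). The look-alikes are orange at (260,262) and (337,273) and yellow at (164,157); only the grey steel one fits. The stripper is at (160,208) with its mouth to the right, the grid at (354,192) with the stopper at (372,164), and the nut at (150,187).

```bash
cat > m.py <<'E'
from h import *
def mp(P,m): return np.round(np.nanmedian(P[m],0),1)
c=dict(np.load('pics/top.npz')); P=cloud(c); f=c['frame'].astype(int); Z=P[...,2]
def box(a,b,cc,d):
    m=np.zeros(Z.shape,bool); m[b:d,a:cc]=1; return m
print('table z',np.nanmedian(Z[box(200,220,240,260)]))
# nest: top disc & brim
b=box(238,190,280,234)
t=b&(Z>70); print('nest top n',t.sum(),mp(P,t), 'extent',np.nanmin(P[t],0),np.nanmax(P[t],0))
sat=f.max(-1)-f.min(-1)
g=b&(sat<30)&(f.min(-1)>100)
k=cv2.findContours(g.astype(np.uint8),0,1)[0]; k=max(k,key=cv2.contourArea); e=cv2.fitEllipse(k); print('nest ell',e,ray(c,*e[0],5))
t8=t.astype(np.uint8); k=max(cv2.findContours(t8,0,1)[0],key=cv2.contourArea); (u,v),r=cv2.minEnclosingCircle(k); print('topcircle',u,v,r,ray(c,u,v,86))
# stripper
s=box(125,170,200,245)&(sat<45)&(f.min(-1)>140)
print('plate z',mp(P,s))
k=max(cv2.findContours(s.astype(np.uint8),0,1)[0],key=cv2.contourArea)
r=cv2.minAreaRect(k); bp=cv2.boxPoints(r); print('plate rect',r); print(np.round([ray(c,*q,17) for q in bp],1))
ap=cv2.approxPolyDP(k,3,True)[:,0]; print('poly',[(q.tolist(),np.round(ray(c,*q,17)[:2],1).tolist()) for q in ap])
# grid
o=box(310,145,400,240)&(Z>65)&(Z<95)
k=max(cv2.findContours(o.astype(np.uint8),0,1)[0],key=cv2.contourArea); r=cv2.minAreaRect(k); bp=cv2.boxPoints(r)
print('grid',mp(P,o),r); print(np.round([ray(c,*q,80) for q in bp],1), ray(c,*r[0],80))
oc=(f[...,0]>180)&(f[...,1]<170)&(f[...,2]<90)&box(310,145,400,240)
k=np.vstack(cv2.findContours(oc.astype(np.uint8),0,1)[0]); r=cv2.minAreaRect(k); print(r); print(np.round([ray(c,*q,80) for q in cv2.boxPoints(r)],1), ray(c,*r[0],80))
cr=np.hstack([cv2.resize(c['frame'][150:240,210:310],None,fx=4,fy=4,interpolation=2),cv2.resize(c['frame'][165:255,120:210],None,fx=4,fy=4,interpolation=2)])
cv2.imwrite('pics/crop1.png',cr[...,::-1])
s=dict(np.load('pics/scene.npz')); Q=cloud(s)
q=Q[165:220,240:290].reshape(-1,3); q=q[(q[:,2]>81)]; print('scene nest top',len(q),np.nanmin(q,0),np.nanmax(q,0))
q=Q[150:210,335:405].reshape(-1,3); q=q[(q[:,2]>10)&(q[:,2]<24)]; print('scene plate',len(q),np.nanmin(q,0),np.nanmax(q,0))
E
python3 m.py
```

```text
table z -0.7836955922095967
nest top n 321 [532.9 -33.9  85.4] extent [503.778879   -62.9942199   71.70957669] [562.61164909  -7.05710263  90.47646105]
nest ell ((257.8910217285156, 211.4653778076172), (28.484169006347656, 28.98447608947754), 131.17742919921875) [532.5621372  -33.68079398   5.        ]
topcircle 258.52447509765625 210.1571502685547 10.17077922821045 [532.60325877 -35.14131865  86.        ]
plate z [545.4 284.3  15.8]
plate rect ((160.78359985351562, 207.41964721679688), (42.48679733276367, 49.472496032714844), 13.240520477294922)
[[480.9 348.   17. ]
 [631.6 318.7  17. ]
 [602.4 188.5  17. ]
 [452.3 219.3  17. ]]
poly [([146, 180], [626.8, 317.8]), ([144, 187], [604.7, 323.2]), ([149, 182], [620.6, 308.2]), ([154, 190], [595.6, 291.7]), ([148, 193], [586.0, 310.0]), ([144, 189], [598.4, 323.0]), ([135, 226], [482.9, 346.4]), ([176, 235], [456.5, 218.8]), ([178, 223], [493.6, 213.7]), ([150, 215], [517.4, 301.3]), ([156, 195], [580.0, 284.9]), ([184, 200], [565.3, 197.2]), ([186, 188], [603.0, 192.0])]
grid [ 589.9 -319.8   77.3] ((354.7080078125, 191.6439971923828), (68.06591796875, 61.626041412353516), 79.69515228271484)
[[ 673.6 -212.1   80. ]
 [ 709.2 -394.1   80. ]
 [ 509.2 -426.4   80. ]
 [ 475.  -247.1   80. ]] [ 590.91109247 -319.8723566    80.        ]
((354.6756591796875, 191.55406188964844), (68.0611801147461, 62.636016845703125), 80.53767395019531)
[[ 675.2 -211.8   80. ]
 [ 708.6 -397.2   80. ]
 [ 508.2 -426.5   80. ]
 [ 476.1 -243.9   80. ]] [ 591.17816202 -319.77964164   80.        ]
scene nest top 343 [506.22142128 -62.76481461  81.05328682] [566.14607622  -4.6225506   88.33665943]
scene plate 1199 [394.74258003 191.20431036  10.43575523] [629.91177799 344.41178553  23.99647382]
```

View pics/crop1.png

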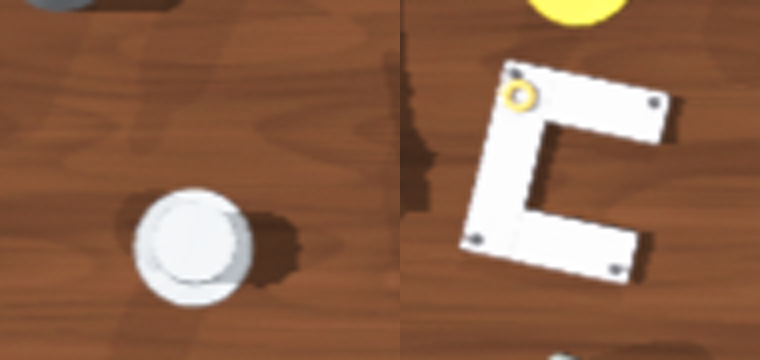

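The crop confirms the left object as the steel nest: a wide grey brim with a plain grey tumbler on top, about 86 mm high and centred at (533,-34). The notch point is about (540,259), its x axis at about 1.36 rad. The grid centre is about (591,-320). These sizes agree with the ones given (plate 153x133, grid 202x187, plate height 16).

Emit:
{"fn": "servo_tool", "kwargs": {
  "motion": [
    [[0.06,0.5,0,0,0,0,0],[0.06,0.5,0,0,0,0,0],[0.06,0.5,0,0,0,0,0],[0.06,0.5,0,0,0,0,0],[0.06,0.5,0,0,0,0,0],[0.568,0.912,0,0,0,0,0],[0.568,0.912,0,0,0,0,0],[0.568,0.912,0,0,0,0,0],[0.568,0.912,0,0,0,0,0],[0.568,0.912,0,0,0,0,0]]
  ],
  "newtons": 25
}}

```text
clock: 1.1
eef_pos: [473.6, -82.1, 205.3]
eef_rot: [3.142, 0.0, 0.47]
wrist_force: [0.5, -1.7, 0.1]
finger_gap: 93.5
finger_force: 0.0
```

Emit:
{"fn": "servo_tool", "kwargs": {
  "motion": [
    [[0.115,0.092,0,0,0,0,0],[0.115,0.092,0,0,0,0,0],[0.115,0.092,0,0,0,0,0],[0.115,0.092,0,0,0,0,0]]
  ]
}}

```text
clock: 1.5
eef_pos: [529.4, -38.0, 204.9]
eef_rot: [-3.141, 0.001, 0.471]
wrist_force: [0.0, 0.1, -0.8]
finger_gap: 93.8
finger_force: 0.0
```

Emit:
{"fn": "servo_tool", "kwargs": {
  "motion": [
    [[0.007,0.007,-0.1,0,0,0,0],[0.007,0.007,-0.16,0,0,0,0],[0.007,0.007,-0.22,0,0,0,0],[0.007,0.007,-0.28,0,0,0,0],[0.007,0.007,-0.32,0,0,0,0],[0.007,0.007,-0.32,0,0,0,0],[0.007,0.007,-0.32,0,0,0,0]]
  ]
}}

```text
clock: 2.2
eef_pos: [533.2, -35.2, 46.4]
eef_rot: [3.141, -0.0, 0.469]
wrist_force: [-0.2, -0.4, 0.4]
finger_gap: 94.2
finger_force: 0.0
```

Emit:
{"fn": "servo_tool", "kwargs": {
  "motion": [
    [[0,0,0,0,0,0,0.2],[0,0,0,0,0,0,0.3],[0,0,0,0,0,0,0.5],[0,0,0,0,0,0,0.5],[0,0,0,0,0,0,0.6],[0,0,0,0,0,0,0.6],[0,0,0,0,0,0,0.6]]
  ],
  "newtons": 25
}}

```text
clock: 2.9
eef_pos: [533.4, -34.4, 45.7]
eef_rot: [3.142, -0.0, 0.47]
wrist_force: [-2.1, 0.1, 6.0]
finger_gap: 60.4
finger_force: 25.0
```

Emit:
{"fn": "servo_tool", "kwargs": {
  "motion": [
    [[0,0,0.02,0,0,0,0.6],[0,0,0.03,0,0,0,0.6],[-0.009,0.08,0.03,0,0,0,0.6],[-0.018,0.16,0.03,0,0,0,0.6],[-0.027,0.24,0.03,0,0,0,0.6],[-0.035,0.31,0.03,0,0,0,0.6],[-0.037,0.353,0.03,0,0,0,0.6],[-0.037,0.353,0.03,0,0,0,0.6],[-0.037,0.353,0.03,0,0,0,0.6]]
  ]
}}

```text
clock: 3.8
eef_pos: [514.8, 142.0, 60.6]
eef_rot: [3.141, 0.0, 0.471]
wrist_force: [1.0, 0.2, -2.7]
finger_gap: 60.1
finger_force: 25.0
```

```bash
python3 - <<'E'
from h import *
c=cam('scene'); save(c,'scene1.png'); t=cam('top')
cr=np.hstack([cv2.resize(c['frame'][110:230,250:420],(510,360),interpolation=2),cv2.resize(t['frame'][165:255,130:250][:, :],(290,218),interpolation=2).repeat(1,0) if 0 else cv2.resize(t['frame'][150:270,135:230],(285,360),interpolation=2)])
cv2.imwrite('pics/crop2.png',cr[...,::-1]); print(manip.read_state()['eef_pos'],manip.read_state()['wrist_force'])
P=cloud(c)
for (v,u) in [(0,0)]: pass
E
```

```text
[514.94836098 141.18148508  60.52153686] [-1.16685664  0.25820832 -2.58293427]
```

View pics/crop2.png

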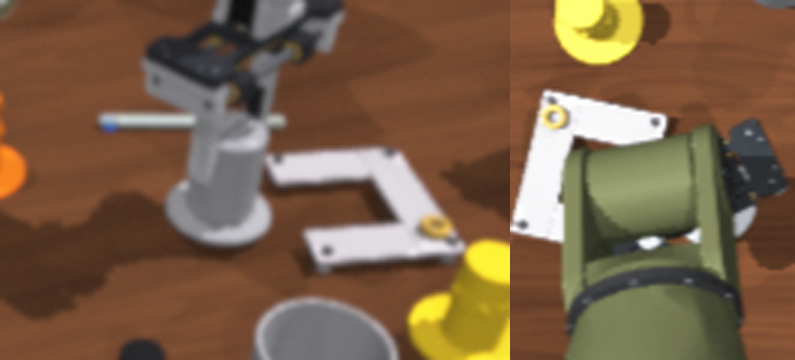

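The scene crop shows the grey nest held together and hanging level at crop (218,195). The plate notch is open in front of it at (320,205). I'll lower the nest and slide it in.

Emit:
{"fn": "servo_tool", "kwargs": {
  "motion": [
    [[0,0,-0.014,0,0,0,0.6],[0,0,-0.028,0,0,0,0.6],[0,0,-0.028,0,0,0,0.6],[0,0,-0.028,0,0,0,0.6]]
  ]
}}

```text
clock: 4.3
eef_pos: [514.6, 141.8, 46.1]
eef_rot: [-3.141, 0.001, 0.469]
wrist_force: [-0.3, 0.3, -2.7]
finger_gap: 60.6
finger_force: 25.0
```

Emit:
{"fn": "servo_tool", "kwargs": {
  "motion": [
    [[0.006,0.03,0,0,0,0,0.6],[0.0125,0.06,0,0,0,0,0.6],[0.019,0.09,0,0,0,0,0.6],[0.025,0.12,0,0,0,0,0.6],[0.031,0.15,0,0,0,0,0.6],[0.038,0.18,0,0,0,0,0.6],[0.038,0.18,0,0,0,0,0.6]]
  ]
}}

```text
clock: 5.0
eef_pos: [534.0, 234.0, 46.3]
eef_rot: [-3.141, -0.0, 0.471]
wrist_force: [0.9, -0.2, -2.7]
finger_gap: 60.6
finger_force: 25.0
```

Emit:
{"fn": "servo_tool", "kwargs": {
  "motion": [
    [[0.004,0.018,0,0,0,0,0.6],[0.008,0.036,0,0,0,0,0.6],[0.012,0.05,0,0,0,0,0.6],[0.012,0.05,0,0,0,0,0.6],[0.012,0.05,0,0,0,0,0.6],[0.012,0.05,0,0,0,0,0.6]]
  ]
}}

```text
clock: 5.6
eef_pos: [539.8, 256.7, 46.4]
eef_rot: [3.142, 0.0, 0.47]
wrist_force: [0.4, -0.3, -2.3]
finger_gap: 60.7
finger_force: 25.0
```

```bash
python3 - <<'E'
from h import *
c=cam('scene'); t=cam('top')
cr=np.hstack([cv2.resize(c['frame'][110:230,280:450],(510,360),interpolation=2),cv2.resize(t['frame'][150:270,115:210],(285,360),interpolation=2)])
cv2.imwrite('pics/crop3.png',cr[...,::-1]); print(manip.read_state()['eef_pos'],manip.read_state()['wrist_force'])
E
```

```text
[539.83229495 256.7318528   46.46742289] [ 0.308942   -0.42984876 -1.79904045]
```

View pics/crop3.png

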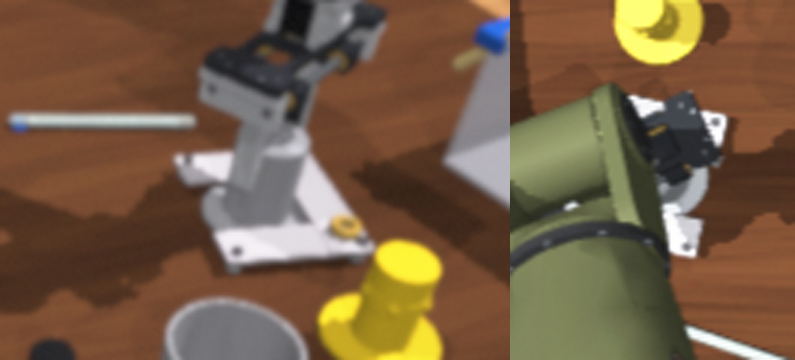

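Scene crop: the tall cup stands between the prongs at (268,180), with the brim under the plate and showing only at the mouth (215,210). The nut at (347,225) hasn't moved. Now I'll pull straight up.

Emit:
{"fn": "servo_tool", "kwargs": {
  "motion": [
    [[0,0.003,0,0,0,0,0.6],[0,0.003,0.015,0,0,0,0.6],[0,0.003,0.035,0,0,0,0.6],[0,0.003,0.055,0,0,0,0.6],[0,0.003,0.075,0,0,0,0.6],[0,0.003,0.095,0,0,0,0.6],[0,0.003,0.115,0,0,0,0.6],[0,0.003,0.14,0,0,0,0.6],[0,0.003,0.17,0,0,0,0.6],[0,0.003,0.2,0,0,0,0.6]]
  ],
  "newtons": 40
}}

```text
clock: 6.7
eef_pos: [539.9, 258.6, 148.0]
eef_rot: [3.142, -0.001, 0.47]
wrist_force: [-0.8, 0.5, -0.7]
finger_gap: 60.3
finger_force: 40.0
```

Emit:
{"fn": "servo_tool", "kwargs": {
  "motion": [
    [[0,0,0.06,0,0,0,0.6],[0,0,0.12,0,0,0,0.6],[0,0,0.16,0,0,0,0.6],[0,0,0.16,0,0,0,0.6],[0,0,0.16,0,0,0,0.6]]
  ]
}}

```text
clock: 7.2
eef_pos: [539.7, 258.5, 226.2]
eef_rot: [-3.142, 0.0, 0.47]
wrist_force: [-0.2, -0.6, -1.5]
finger_gap: 60.4
finger_force: 40.0
```

```bash
python3 - <<'E'
from h import *
c=cam('scene'); t=cam('top')
cr=np.hstack([cv2.resize(c['frame'][90:230,270:440],(510,420),interpolation=2),cv2.resize(t['frame'][150:270,115:197],(287,420),interpolation=2)])
cv2.imwrite('pics/crop4.png',cr[...,::-1]); print(manip.read_state()['eef_pos'],manip.read_state()['wrist_force'])
E
```

```text
[539.39131028 258.30490705 225.06041801] [ 0.23557122  0.20722805 -2.10496224]
```

View pics/crop4.png

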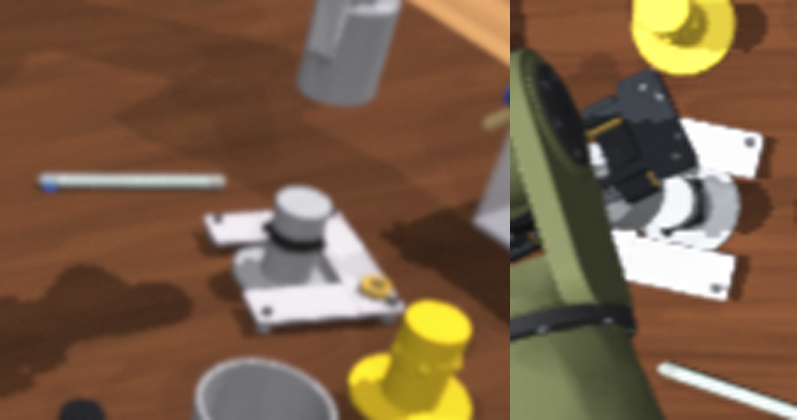

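The brimmed cup stands upright in the notch at crop (297,240), and the tall cup is clear above it at (345,50). I'll carry the tall cup to the grid.

Emit:
{"fn": "servo_tool", "kwargs": {
  "motion": [
    [[0.008,-0.08,0,0,0,0,0.6],[0.015,-0.17,0,0,0,0,0.6],[0.023,-0.26,0,0,0,0,0.6],[0.03,-0.35,0,0,0,0,0.6],[0.037,-0.44,0,0,0,0,0.6],[0.045,-0.53,0,0,0,0,0.6],[0.05,-0.62,0,0,0,0,0.6],[0.06,-0.71,0,0,0,0,0.6],[0.07,-0.8,0,0,0,0,0.6],[0.07,-0.8,0,0,0,0,0.6]]
  ]
}}

```text
clock: 8.3
eef_pos: [574.3, -146.0, 224.7]
eef_rot: [-3.141, 0.002, 0.465]
wrist_force: [1.2, 2.0, -1.3]
finger_gap: 60.1
finger_force: 40.0
```

```bash
python3 - <<'E'
from h import *
print(manip.read_state()['eef_pos'])
for n,(a,b,cc,d) in dict(top=(140,180,190,240),scene=(330,120,420,210)).items():
    c=cam(n); P=cloud(c)[b:d,a:cc].reshape(-1,3); q=P[(P[:,2]>74)&(P[:,2]<90)]; print(n,len(q),np.nanmedian(q,0),np.nanmin(q,0),np.nanmax(q,0))
    if n=='top':
        m=P[(P[:,2]>1)&(P[:,2]<11)&(abs(P[:,0]-535)<60)]; print('low',np.nanmin(m,0))
        f=c['frame'].astype(int)
        print([ (u,f[207,u].tolist(),np.round(ray(c,u,207,5)[:2])) for u in range(166,188,2)])
E
```

```text
[ 574.26348991 -146.00497406  224.67227299]
top 196 [539.071337   255.7264292   79.51746502] [518.40580533 234.30527746  74.07913556] [559.99253856 279.024426    85.68235492]
low [475.06697863 182.90463616   1.00800132]
[(166, [228, 230, 234], array([544., 255.])), (168, [87, 89, 93], array([544., 249.])), (170, [74, 77, 78], array([544., 243.])), (172, [144, 148, 152], array([544., 237.])), (174, [181, 186, 190], array([544., 230.])), (176, [182, 187, 192], array([544., 224.])), (178, [178, 183, 187], array([544., 218.])), (180, [116, 108, 105], array([544., 211.])), (182, [75, 47, 31], array([544., 205.])), (184, [74, 47, 33], array([544., 199.])), (186, [73, 46, 31], array([544., 193.]))]
scene 362 [688.44915132 257.22335345  80.37482593] [518.89320469 235.19042876  74.01863242] [729.51790314 286.98824381  84.10185024]
```

The brimmed cup is at (539,256), about 3 mm from the notch point, with its top at 80 mm. I'll go on to the grid.

Emit:
{"fn": "servo_tool", "kwargs": {
  "motion": [
    [[0.008,-0.09,0,0,0,0,0.6],[0.015,-0.18,0,0,0,0,0.6],[0.025,-0.26,0,0,0,0,0.6],[0.03,-0.32,0,0,0,0,0.6],[0.033,-0.348,0,0,0,0,0.6],[0.033,-0.348,0,0,0,0,0.6],[0.033,-0.348,0,0,0,0,0.6],[0.033,-0.348,0,0,0,0,0.6]]
  ]
}}

```text
clock: 9.2
eef_pos: [591.7, -313.7, 226.7]
eef_rot: [-3.142, -0.0, 0.472]
wrist_force: [-0.3, 0.0, -1.4]
finger_gap: 60.4
finger_force: 40.0
```

Emit:
{"fn": "servo_tool", "kwargs": {
  "motion": [
    [[0,0,-0.06,0,0,0,0.6],[0,0,-0.12,0,0,0,0.6],[0,0,-0.17,0,0,0,0.6],[0,0,-0.19,0,0,0,0.6],[0,0,-0.2,0,0,0,0.6],[0,0,-0.2,0,0,0,0.6],[0,0,-0.2,0,0,0,0.6]]
  ]
}}

```text
clock: 9.9
eef_pos: [591.9, -315.5, 127.9]
eef_rot: [3.14, -0.001, 0.47]
wrist_force: [0.1, -0.8, -1.8]
finger_gap: 60.4
finger_force: 40.0
```

```bash
python3 - <<'E'
from h import *
c=cam('scene'); cv2.imwrite('pics/crop5.png',cv2.resize(c['frame'][120:300,60:260],(600,540),interpolation=2)[...,::-1]); s=manip.read_state();print(s['eef_pos'],s['wrist_force'])
E
```

```text
[ 591.82712878 -315.63897947  127.89897284] [-0.66306786 -0.45114051 -0.25163817]
```

View pics/crop5.png

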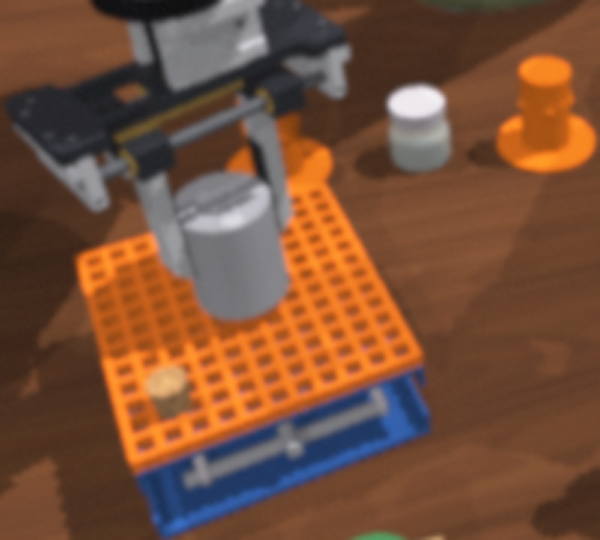

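The tall cup hangs level at crop (240,250), over the middle of the grid, with the stopper clear at (167,390). I expect contact at a TCP height of about 116, so I'll lower slowly.

Emit:
{"fn": "servo_tool", "kwargs": {
  "motion": [
    [[0,0,-0.006,0,0,0,0.6],[0,0,-0.012,0,0,0,0.6],[0,0,-0.017,0,0,0,0.6],[0,0,-0.02,0,0,0,0.6],[0,0,-0.02,0,0,0,0.6],[0,0,-0.02,0,0,0,0.6]]
  ]
}}

```text
clock: 10.55
eef_pos: [591.4, -315.5, 116.5]
eef_rot: [3.142, -0.0, 0.47]
wrist_force: [0.4, 0.1, -1.4]
finger_gap: 60.5
finger_force: 40.0
```

Emit:
{"fn": "servo_tool", "kwargs": {
  "motion": [
    [[0,0,-0.001,0,0,0,0.6],[0,0,-0.002,0,0,0,0.6],[0,0,-0.002,0,0,0,0.6]]
  ]
}}

```text
clock: 10.85
eef_pos: [591.3, -315.5, 115.4]
eef_rot: [-3.142, 0.0, 0.47]
wrist_force: [-0.1, -0.2, -1.5]
finger_gap: 60.6
finger_force: 40.0
```

Emit:
{"fn": "servo_tool", "kwargs": {
  "motion": [
    [[0,0,-0.001,0,0,0,0.6],[0,0,-0.002,0,0,0,0.6],[0,0,-0.002,0,0,0,0.6]]
  ]
}}

```text
clock: 11.15
eef_pos: [591.4, -315.4, 115.1]
eef_rot: [3.141, -0.0, 0.47]
wrist_force: [-2.8, 1.8, 5.0]
finger_gap: 60.3
finger_force: 40.0
```

Emit:
{"fn": "servo_tool", "kwargs": {
  "motion": [
    [[0,0,-0.001,0,0,0,0.6],[0,0,-0.002,0,0,0,0.6],[0,0,-0.002,0,0,0,0.6]]
  ]
}}

```text
clock: 11.45
eef_pos: [591.5, -315.5, 115.1]
eef_rot: [3.141, -0.001, 0.47]
wrist_force: [-5.2, 4.3, 11.6]
finger_gap: 60.3
finger_force: 40.0
```

Contact. I'll back off 1 mm, open gently and lift straight up.

Emit:
{"fn": "servo_tool", "kwargs": {
  "motion": [
    [[0,0,0.002,0,0,0,0.6],[0,0,0.002,0,0,0,0.3],[0,0,0.002,0,0,0,0.1],[0,0,0.002,0,0,0,0],[0,0,0.002,0,0,0,0],[0,0,0.002,0,0,0,0],[0,0,0.002,0,0,0,0]]
  ]
}}

```text
clock: 12.15
eef_pos: [591.4, -315.5, 114.4]
eef_rot: [3.142, 0.0, 0.47]
wrist_force: [-0.3, 0.1, 0.5]
finger_gap: 93.5
finger_force: 0.0
```

Emit:
{"fn": "servo_tool", "kwargs": {
  "motion": [
    [[0,0,0.04,0,0,0,0],[0,0,0.1,0,0,0,0],[0,0,0.18,0,0,0,0],[0,0,0.24,0,0,0,0],[-0.1,0.1,0.24,0,0,0,0],[-0.2,0.2,0.24,0,0,0,0],[-0.3,0.3,0.24,0,0,0,0],[-0.3,0.3,0.24,0,0,0,0],[-0.3,0.3,0.24,0,0,0,0]]
  ]
}}

```text
clock: 13.05
eef_pos: [438.9, -163.0, 234.8]
eef_rot: [3.141, -0.0, 0.471]
wrist_force: [-0.4, -0.3, 0.9]
finger_gap: 94.0
finger_force: 0.0
```

```bash
python3 - <<'E'
from h import *
s=manip.read_state(); print(s['eef_pos'],s['finger_gap'],s['wrist_force'])
c=cam('top'); save(c,'top9.png'); P=cloud(c)
for n,(a,b,cc,d,lo,hi) in dict(tall=(330,150,390,220,150,165),small=(140,180,190,240,74,90)).items():
    p=P[b:d,a:cc].reshape(-1,3); q=p[(p[:,2]>lo)&(p[:,2]<hi)]; print(n,len(q),np.nanmedian(q,0),np.nanmin(q,0),np.nanmax(q,0))
E
```

```text
[ 438.87920281 -163.04878872  234.84953216] 93.95225792965398 [-0.39262079 -0.34709858  0.87259519]
tall 364 [ 590.63711732 -315.0888406   155.5824303 ] [ 562.74309331 -346.00868587  150.2655307 ] [ 618.64160075 -286.6705683   161.18648543]
small 192 [539.09876025 256.00997289  79.94641718] [518.36017446 234.26480905  74.28881923] [559.91095356 278.77351454  87.29336468]
```

View pics/top9.png

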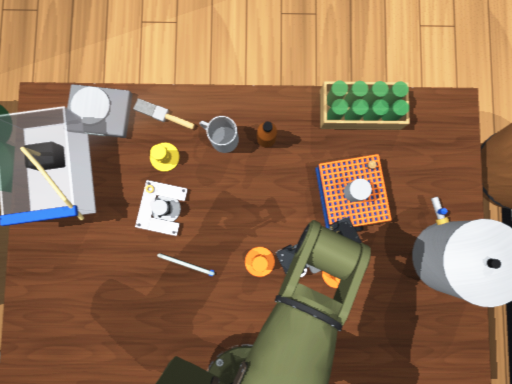

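The final picture shows the tall cup at (358,190), in the middle of the grid, and the brimmed cup at (165,208) in the notch. Everything else is in place.

```bash
python3 -c "
from cell import manip
print(manip.sign_off())"
```

```text
the job is handed in; nothing more can be done
None
```

The job is handed in, with no verdict returned: the tall cup stands mouth down about 5 mm from the grid's centre, and the brimmed cup stands upright in the notch, about 3 mm from its point.

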